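# Lock the wire guard onto the bayonet of the shop lamp

## Robot

A 7-joint arm with a two-finger parallel gripper is mounted at the origin on the work surface. World frame = base frame: x ahead of the robot, y to its left, z up, the work surface at z = 0. Lengths are in m, angles in rad, forces in N, time in s.
With the tool pointing down it reaches from about 0.425 to 0.925 m from the base axis. Payload 6.8 kg.
Tool frame: the origin (TCP) lies between the finger pads; the fingertips stand r.tcp_to_tips ahead of it and the grasp point (between the pads) lies 3 mm ahead of it (r.tcp_to_tips is the distance from the TCP to the fingertips, in m); z points along the fingers, y is the line along which they close (so a half turn about z gives the same grasp; the last joint's range is limited). The gripper opens to 85 mm and grips with 20 to 120 N. Pads are 22 mm wide; open, the fingers measure 114 mm over their backs; the gripper's body (76 mm by 85 mm) begins 54 mm behind the grasp point. The pads swing forward as they close: fully open they stand 13 mm farther back than shut.
Start: joints at [1.135, 0.477, 0.022, 1.555, -0.011, 1.109, -0.083], TCP at [0.217, -0.639, 0.253] pointing down, gripper open.
Joint ranges: [-2.96, 2.96], [-0.34, 2.1], [-1.41, 1.46], [0.24, 2.44], [-1.37, 4.51], [0.17, 1.92], [-2.96, 2.96]. Speed limits (rad/s): [2.39, 2.39, 3.14, 3.14, 3.14, 3.14, 3.14].

## Interface

Orientations are given as a rotation vector (axis times angle).
In Python, from bench import r gives the robot as it stands. The module is installed in compiled form; this text tells all that it offers.
- The arm moves only by the tool step_arm, never from a script. Its argument "moves" is a list of rows, each an object of numbers: "rx", "ry", "rz": the turn, a rotation vector about the tool's x, y, z in degrees; "dx", "dy", "dz": the shift along the tool's x, y, z in mm; "gripper": the opening, from -1 (shut) to 1 (fully open). In form: [{"rx": .., "ry": .., "rz": .., "dx": .., "dy": .., "dz": .., "gripper": ..}, ...]. A call has 1 to 20 rows; each row shifts and turns the commanded pose from where the row before left it, along the tool's axes as they then stand; what a row does not reach is not made up. A row lasts 1/8 s, in which the tool goes at most 62.5 mm and 10.7 degrees, less where a joint would pass 70% of its speed; a pose out of reach is approached as far as the arm can. A call is refused whole if a number of a shift passes 62.5 or a number of a turn 10.7, either way. A call with a gripper value outside its range is refused whole. The fingers move at their own pace and stop on an object; "grip_force" is the grip in N (left out, the last holds). Time passes only in rows, so rows that do not move let the fingers close. It gives the time, the measured TCP pose, the force, the opening and the grip force at its end, in the units of the state.
- r.get_obs(): the state, without advancing time (a new reading comes with each control period).
- r.grab_frame(name): name is "side" or "top"; returns the picture (400x640x3 uint8, blue, green, red); there is no depth.
- r.camera_info(name): a dict with "mtx" (3x3 intrinsics, pixels), "rvec" (rotation vector, rad) and "tvec" (3), from world to camera coordinates, as OpenCV has them. Camera axes: x right, y down, z forward; pixel columns grow to the right and rows downward; lengths in m; the calibration is good to about 2 mm. A picture is of the moment at which its call begins. camera_info takes no time and is no camera call.
- r.hand_in(): hands the job in; it is judged then, once.
The state is a dict: "clock": time; "joints": joint angles; "qvel": joint speeds; "tau": joint torques, N m; "tcp_pos": TCP position; "orientation": TCP orientation; "contact_force": force on the tool from outside, world axes, zero at the start; "moment": the same for the moment, N m; "grip_width": finger opening in m; "gripper_force": force on a finger pad.
Only numpy, scipy, OpenCV 4.12 (cv2) and the standard library are available. Lean on these libraries where they do the work, as an engineer would, in place of code of your own. Each camera call takes 0.05 s, during which the arm holds its last target. There are 200 camera calls.

## Task

Put the wide steel guard on the workshop lamp: with its bar handle lined up with the lamp's two brass lugs, lower it so that the lugs enter the slots of its collar, twist it clockwise (seen from above) by about 60 degrees, and let it drop until the lugs are in the locking notches and the collar sits flat on the lamp's base, then let go. Leave the narrower guard where it is.

Things in the scene. Friction and masses are not known exactly. Their poses are not given: they have to be found in the camera images.
- guard_center (a point): Wide steel cage guard, loose, 102 mm across, 126 tall, 0.4 kg; point on its axis 63 mm above its lower edge. Collar (inside 94 mm): J-slots open at the lower edge at +x and -x, 38 deg wide, up to 28 mm above the edge; a track 8-28 mm above the edge runs 60 deg anticlockwise (from above) to a notch 38 deg wide, 43 mm high, with end stop. Half a turn of the guard makes no difference.
- guard_handle (a point): Centre of the wide guard's handle bar, on its axis, 118 mm above its lower edge (55 mm above guard_center), same axes. The dark bar lies along x, over the slot entries: 76 mm long, 14 thick (y), 16 tall. Its underside is 20 mm above the guard's top disc, with a leg near each end (58 mm free between them).
- lamp: Lamp fixed on the table, origin under its centre, z up. Black base 124 mm wide, 24 high; grey body 84 mm wide up to 65; white dome to 100. Two brass lugs, 10 mm thick, stick out along +x and -x to 64 mm from the axis, 59 mm above the table. Height of the guard's lower edge over the table: 36 (hanging on the lugs) to 46 mm with lugs in the track; locked 24 mm, resting on the base.
- small_guard_center (a point): Narrower guard for another lamp, loose, does not fit, leave alone: top disc 80 mm wide, plain 70 mm collar without slots, 112 mm tall, similar bar handle along its x. Point on its axis, half-way up, 56 mm above its lower edge.
Mind the look-alikes: they are no part of the job. Leave any orange look-alike of the lamp alone.

How it is judged:
On the way:
1. the guard is down over the lamp with the lugs in its slots (horizontal distance between guard_center and lamp below 0.012 m and z of guard_center in the frame of lamp below 0.113 m and angle between guard_center's own z axis and vertical below 0.25 rad), for 0.1 s.
At the end, for the whole second after the job is handed in: The wide guard sits on the lamp, upright within about 6 degrees, its axis within 10 mm of the lamp's, twisted 40 to 80 degrees from the lug line, its collar down on the base (within 5 mm), released; the narrower guard is within 30 mm of where it stood (horizontal distance between guard_center and lamp below 0.01 m and z of guard_center in the frame of lamp between 0.08 and 0.092 m and angle between guard_center's own z axis and vertical below 0.1 rad and angle between the x axis of guard_center and the x axis of lamp, either way round between 0.7 and 1.4 rad and distance of small_guard_center from where it was at the start of the episode below 0.03 m); the robot touches nothing.
It fails at once if the narrower guard is moved by more than 30 mm or knocked over (distance of small_guard_center from where it was at the start of the episode above 0.03 m or angle between small_guard_center's own z axis and vertical above 0.35 rad).
It also fails if it takes over 42 s, if anything falls off the work surface, if the arm or the gripper's body presses on something with over 40 N, if the wrist force passes 120 N, or if a joint passes its speed limit or range.

## Working session

There is one attempt and no reset: what is moved stays moved. The work goes in short steps, Python scripts to look and compute and a tool call to move; the robot and the scene stay as the last step left them, time stands still between calls to the robot, and variables do not carry over. Pictures are saved under pics/ and viewed, at most 10 in all, crops included, and the job is handed in when it is done.

Besides the shell and the picture viewer there is one more tool, called by a JSON object that holds its "fn" and its "kwargs", one argument or row to a line. step_arm: Moves the arm, as the interface text tells. Its arguments: {"type":"object","properties":{"moves":{"type":"array","items":{"type":"object","properties":{"rx":{"type":"number"},"ry":{"type":"number"},"rz":{"type":"number"},"dx":{"type":"number"},"dy":{"type":"number"},"dz":{"type":"number"},"gripper":{"type":"number"}}}},"grip_force":{"type":"number"}},"required":["moves"]}

```bash
mkdir -p pics
python3 - <<'E'
from bench import r
import cv2
for n in("top","side"):
    cv2.imwrite(f"pics/{n}0.png",r.grab_frame(n)); print(r.camera_info(n))
o=r.get_obs(); print(o["tcp_pos"],o["orientation"],o["clock"],o["grip_width"],r.tcp_to_tips)
E
```

```text
{'mtx': array([[400.79523753,   0.        , 323.76285979],
       [  0.        , 400.79523753, 196.77589154],
       [  0.        ,   0.        ,   1.        ]]), 'rvec': array([ 2.15689524, -2.13273805,  0.08869734]), 'tvec': array([0.01737401, 0.50370105, 0.77051972])}
{'mtx': array([[374.81244159,   0.        , 320.06128563],
       [  0.        , 374.81244159, 195.76708538],
       [  0.        ,   0.        ,   1.        ]]), 'rvec': array([ 2.19125537, -0.64461437,  0.31269625]), 'tvec': array([-0.41966002,  0.2318827 ,  0.53975865])}
[ 0.21714885 -0.63858293  0.25239625] [-3.09785209e+00 -5.12380461e-01  6.53083798e-04] 0.1 0.0856091884322622 0.022
```

View pics/top0.png

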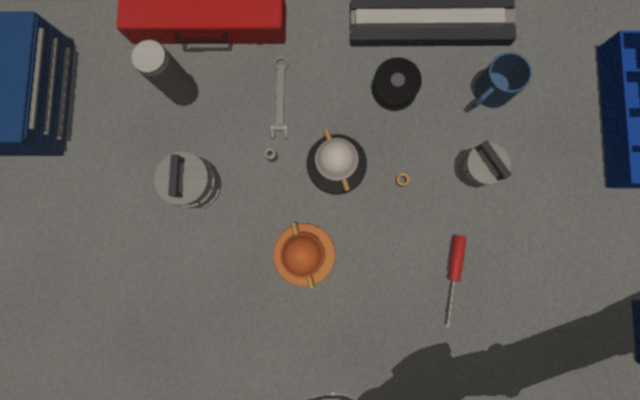

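View pics/side0.png

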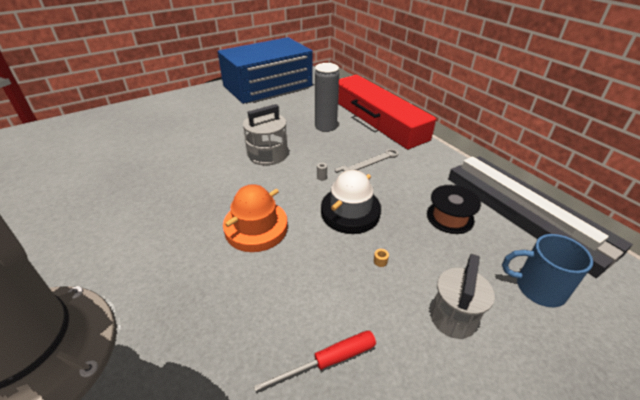

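Top view candidates: the guard at (182,178), disc about 55 px; the guard at (488,163), disc about 42 px; the grey lamp with white dome at (337,163); the orange look-alike at (304,255). The left guard is wider and the white-domed lamp on the black base matches the description. I'll confirm both in an enlarged crop.

```bash
cat > h.py <<'E'
import numpy as np, cv2
from bench import r
def ray(n,uv,z):
    c=r.camera_info(n); R=cv2.Rodrigues(c["rvec"])[0]; t=c["tvec"]
    d=R.T@np.linalg.inv(c["mtx"])@np.array([*uv,1.]); o=-R.T@t
    return o+d*(z-o[2])/d[2]
def proj(n,P):
    c=r.camera_info(n); return cv2.projectPoints(np.array(P,float).reshape(-1,3),c["rvec"],c["tvec"],c["mtx"],None)[0][:,0]
E
python3 - <<'E'
from h import *
im=cv2.imread("pics/top0.png")
cs=[cv2.resize(im[y:y+80,x:x+80],(400,400) if 0 else (264,264),interpolation=cv2.INTER_CUBIC) for x,y in((145,140),(297,123),(448,123))]
cs2=[cv2.convertScaleAbs(c,alpha=1.6) for c in cs]
cv2.imwrite("pics/c1.png",np.vstack([np.hstack(cs),np.hstack(cs2)]))
# candidate widths of the disc
a,b=ray("top",(155,180),.09),ray("top",(209,180),.09); print("L width",np.linalg.norm(a-b))
a,b=ray("top",(467,163),.076),ray("top",(510,163),.076); print("R width",np.linalg.norm(a-b))
hsv=cv2.cvtColor(im,cv2.COLOR_BGR2HSV)
# brass lugs near lamp
m=cv2.inRange(hsv,(8,100,80),(28,255,255)); m2=np.zeros_like(m); m2[120:200,300:375]=m[120:200,300:375]
n,l,s,c=cv2.connectedComponentsWithStats(m2)
for i in range(1,n):
    if s[i,4]>4: print("lug",c[i],s[i],ray("top",c[i],.064))
# handle bar dark
g=im.max(2); m2=np.zeros_like(m); m2[148:202,165:192]=(g[148:202,165:192]<60)*255
n,l,s,c=cv2.connectedComponentsWithStats(m2)
for i in range(1,n):
    if s[i,4]>20: 
        ys,xs=np.where(l==i);print("bar",c[i],s[i],ray("top",c[i],.126),cv2.minAreaRect(np.c_[xs,ys].astype(np.float32)))
E
```

```text
L width 0.10267993839560832
R width 0.07948560950785094
lug [327.17307692 134.        ] [324 129   8  11  52] [0.62254683 0.01683041 0.064     ]
lug [345.46969697 184.75757576] [342 179   8  12  66] [ 0.52301356 -0.01942611  0.064     ]
bar [177.97701149 176.34482759] [174 156  10  41 174] [0.52654749 0.28094929 0.126     ] ((178.98760986328125, 176.15692138671875), (6.978286266326904, 40.0333251953125), 4.513988018035889)
```

View pics/c1.png

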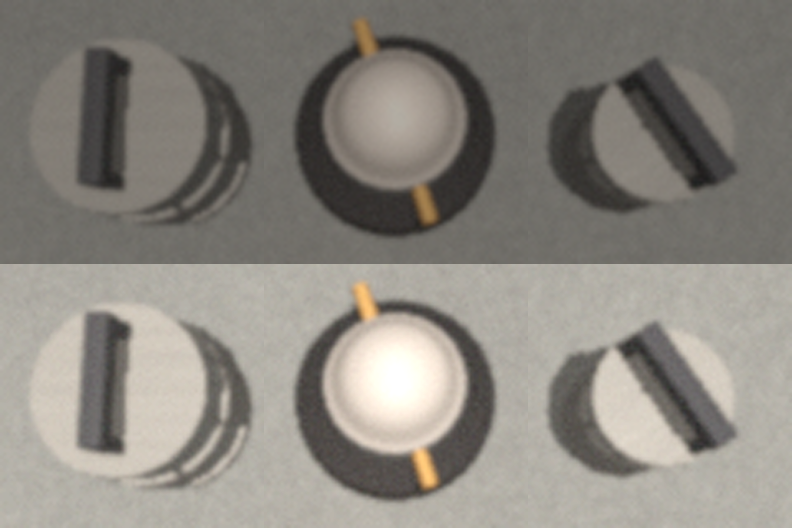

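The crop confirms it. The left guard's disc is 103 mm wide, so it is the wide one. The lamp is the white dome with lugs at (327,134) and (345,185), and the lug line is at about 20°. Next I'll measure more precisely.

Run:
```python
from h import *
from scipy.optimize import least_squares
im=cv2.imread("pics/top0.png"); g=im.mean(2)
for y in (158,170,182,192): print(y,g[y,150:216].astype(int))
for x in (172,176,180): print(x,g[148:202,x].astype(int))
y=163; print(g[y,300:374].astype(int))
# base contour of lamp: dark
m=((g<55)*255).astype(np.uint8)[120:205,297:377]
cn=max(cv2.findContours(m,cv2.RETR_EXTERNAL,cv2.CHAIN_APPROX_NONE)[0],key=cv2.contourArea)[:,0]+[297,120]
P=np.array([ray("top",p,.024)[:2] for p in cn])
f=least_squares(lambda q:np.hypot(*(P-q[:2]).T)-q[2],[.57,0,.06],loss="soft_l1",f_scale=.001)
print("base",f.x,np.abs(f.fun).mean())
```

```text
158 [108 107 108 111 108 106 107 109 108 108 106 107 107 111 118 121 123 123
 124 117  97  74  64  66  66  65  64  54  45  42  41  44  52  68  92 115
 124 125 125 125 126 125 124 124 125 125 125 123 115  99  84  81  83  85
  96 103 105 105 109 108 110 106 109 108 108 109]
170 [109 107 110 110 111 115 119 120 123 124 123 123 123 123 123 123 123 122
 120  99  80  66  67  63  67  64  57  47  42  44  61  67  69  82 110 120
 124 122 123 124 124 123 124 123 124 124 123 124 125 125 124 124 125 126
 124 121  99  71  62  60  63  65  59  53  56  54]
182 [108 108 108 112 121 125 125 126 125 124 126 125 126 122 126 124 125 121
 110  86  68  62  69  68  66  62  49  40  44  59  66  69  82 112 123 126
 126 126 126 126 125 127 126 126 124 127 127 125 127 127 126 127 127 128
 126 122 111  84  66  63  63  80 110 108  83  62]
192 [110 110 108 106 107 110 110 115 123 124 124 124 125 125 123 126 123 117
  93  69  65  66  67  71  64  56  41  37  43  48  55  70  96 118 126 127
 127 127 124 126 127 126 127 127 128 127 127 127 127 129 124 121 104  79
  65  62  61  67  84 109 110  90  68  60  62  64]
172 [105
[... 340 characters left out ...]
4  54  50  50  52  49  49
  45  47  47  49  44  47  47  42  41  46  46  43  56  91 115 124 124 125]
180 [108 106 105 110 117 124 121 104  76  51  41  38  37  38  43  50  54  55
  59  58  59  59  61  62  60  61  59  60  62  63  63  65  68  66  66  67
  68  67  67  65  68  64  68  64  55  42  40  41  52  82 112 122 124 126]
[109 113 112 109 110 100  75  53  43  42  42  43  45  45  56  87 115 122
 112 109 114 119 127 132 137 141 146 148 148 152 154 156 159 161 163 165
 164 165 165 164 163 162 159 157 154 153 150 148 143 140 135 129 124 120
 121 128 126 103  72  49  42  43  48  43  44  48  62  89 107 107 108 108
 108 106]
base [ 5.71726137e-01 -3.55750529e-05  5.69218758e-02] 0.00636763496214606
```

```bash
cat >> h.py <<'E'
from scipy.optimize import least_squares
def circ(im,cam,c,R,z,sign,w=.009):
    g=im.mean(2).astype(np.float32); c=np.array(c,float)
    for it in range(5):
        pts=[]
        rr=np.linspace(R-w,R+w,61)
        for a in np.arange(0,2*np.pi,np.pi/60):
            P=np.c_[c[0]+rr*np.cos(a),c[1]+rr*np.sin(a),0*rr+z]
            uv=proj(cam,P).astype(np.float32)
            p=cv2.remap(g,uv[:,:1],uv[:,1:],cv2.INTER_LINEAR)[:,0]
            d=sign*np.gradient(cv2.GaussianBlur(p[:,None],(1,9),2)[:,0])
            i=d.argmax()
            if d[i]>.6: pts.append(P[i,:2])
        pts=np.array(pts)
        f=least_squares(lambda q:np.hypot(*(pts-q[:2]).T)-R,c,loss="soft_l1",f_scale=.001); c=f.x
    return c,len(pts),np.median(np.abs(f.fun))
E
python3 - <<'E'
from h import *
im=cv2.imread("pics/top0.png")
print("base",circ(im,"top",(.57,0),.062,.024,1))
for R in (.042,.044): print("body",R,circ(im,"top",(.57,0),R,.065,-1,.006))
d=circ(im,"top",(.52,.275),.051,.09,-1); print("disc",d)
t=lambda u,v:ray("top",(u,v),.126)[:2]
L=[t(170.2,158),t(167.9,192)];Rr=[t(177,158),t(174.9,192)]
for a,b in(L,Rr): print("edge",a,b,np.degrees(np.arctan2(*(a-b)[::-1])))
print("mid",t(172.6,175.1), "ends",t(173.6,154.2),t(171.4,196))
im2=cv2.imread("pics/side0.png"); print("side lamp base",circ(im2,"side",(.57,0),.062,.024,1))
print("side disc",circ(im2,"side",(.52,.275),.051,.09,-1,.006))
print(proj("side",[[*d[0],.09],[*d[0],.126]]))
E
```

```text
base (array([ 0.57219758, -0.0010981 ]), 118, np.float64(0.00035733967009978634))
body 0.042 (array([ 0.57385035, -0.00109519]), 118, np.float64(0.00021637803575648776))
body 0.044 (array([ 0.5741008 , -0.00098867]), 118, np.float64(0.0020607309689033397))
disc (array([0.5302913 , 0.29121892]), 116, np.float64(0.0005048809834478814))
edge [0.55985956 0.29700777] [0.49817509 0.29754254] -0.4967067311172041
edge [0.55993318 0.28461139] [0.49828715 0.28490823] -0.275889390088562
mid [0.52872973 0.29082476] ends [0.56686292 0.29120952] [0.49106125 0.29080525]Traceback (most recent call last):
  File "<stdin>", line 10, in <module>
  File "h.py", line 17, in circ
    uv=proj(cam,P).astype(np.float32)
       ~~~~^^^^^^^
  File "h.py", line 8, in proj
    c=r.camera_info(n); return cv2.projectPoints(np.array(P,float).reshape(-1,3),c["rvec"],c["tvec"],c["mtx"],None)[0][:,0]
ValueError: time passes only in moves, steps and waits
```

{"fn": "step_arm", "kwargs": {
  "moves": [
    {"rz": 9.6, "gripper": 1},
    {"rz": 9.6},
    {"dx": 26, "dy": -40},
    {"dx": 26, "dy": -40},
    {"dx": 26, "dy": -40},
    {"dx": 26, "dy": -40},
    {"dx": 26, "dy": -40},
    {"dx": 26, "dy": -40},
    {"dx": 26, "dy": -40},
    {"dx": 26, "dy": -40},
    {"dx": 26, "dy": -40},
    {"dx": 26, "dy": -40},
    {"dx": 26, "dy": -40}
  ],
  "grip_force": 60
}}

```text
invalid input at $.moves[0]: expected keys rx, ry, rz, dx, dy, dz, gripper
```

{"fn": "step_arm", "kwargs": {
  "moves": [
    {"rx": 0, "ry": 0, "rz": 9.6, "dx": 0, "dy": 0, "dz": 0, "gripper": 1},
    {"rx": 0, "ry": 0, "rz": 9.6, "dx": 0, "dy": 0, "dz": 0, "gripper": 1},
    {"rx": 0, "ry": 0, "rz": 0, "dx": 26, "dy": -40, "dz": 0, "gripper": 1},
    {"rx": 0, "ry": 0, "rz": 0, "dx": 26, "dy": -40, "dz": 0, "gripper": 1},
    {"rx": 0, "ry": 0, "rz": 0, "dx": 26, "dy": -40, "dz": 0, "gripper": 1},
    {"rx": 0, "ry": 0, "rz": 0, "dx": 26, "dy": -40, "dz": 0, "gripper": 1},
    {"rx": 0, "ry": 0, "rz": 0, "dx": 26, "dy": -40, "dz": 0, "gripper": 1},
    {"rx": 0, "ry": 0, "rz": 0, "dx": 26, "dy": -40, "dz": 0, "gripper": 1},
    {"rx": 0, "ry": 0, "rz": 0, "dx": 26, "dy": -40, "dz": 0, "gripper": 1},
    {"rx": 0, "ry": 0, "rz": 0, "dx": 26, "dy": -40, "dz": 0, "gripper": 1},
    {"rx": 0, "ry": 0, "rz": 0, "dx": 26, "dy": -40, "dz": 0, "gripper": 1},
    {"rx": 0, "ry": 0, "rz": 0, "dx": 26, "dy": -40, "dz": 0, "gripper": 1},
    {"rx": 0, "ry": 0, "rz": 0, "dx": 26, "dy": -40, "dz": 0, "gripper": 1}
  ],
  "grip_force": 60
}}

```text
clock: 1.72
tcp_pos: [0.507, -0.1998, 0.2531]
orientation: [-3.142, 0.012, 0.001]
contact_force: [-0.5, -0.0, 0.1]
grip_width: 0.0855
gripper_force: 0.0
```

Run:
```python
from bench import r
o=r.get_obs(); print(o["tcp_pos"],o["orientation"],o["joints"],o["clock"])
```

```text
[ 0.50697893 -0.19977622  0.25308024] [-3.14152114e+00  1.16944824e-02  7.02127817e-04] [ 0.37742525  0.27045215 -0.13979039  1.86058691  0.04393251  1.01394633
 -1.358834  ] 1.725
```

{"fn": "step_arm", "kwargs": {
  "moves": [
    {"rx": 0, "ry": 0, "rz": 0, "dx": 1.5, "dy": -41, "dz": 0, "gripper": 1},
    {"rx": 0, "ry": 0, "rz": 0, "dx": 1.5, "dy": -41, "dz": 0, "gripper": 1},
    {"rx": 0, "ry": 0, "rz": 0, "dx": 1.5, "dy": -41, "dz": 0, "gripper": 1},
    {"rx": 0, "ry": 0, "rz": 0, "dx": 1.5, "dy": -41, "dz": 0, "gripper": 1},
    {"rx": 0, "ry": 0, "rz": 0, "dx": 1.5, "dy": -41, "dz": 0, "gripper": 1},
    {"rx": 0, "ry": 0, "rz": 0, "dx": 1.5, "dy": -41, "dz": 0, "gripper": 1},
    {"rx": 0, "ry": 0, "rz": 0, "dx": 1.5, "dy": -41, "dz": 0, "gripper": 1},
    {"rx": 0, "ry": 0, "rz": 0, "dx": 1.5, "dy": -41, "dz": 0, "gripper": 1},
    {"rx": 0, "ry": 0, "rz": 0, "dx": 1.5, "dy": -41, "dz": 0, "gripper": 1},
    {"rx": 0, "ry": 0, "rz": 0, "dx": 1.5, "dy": -41, "dz": 0, "gripper": 1},
    {"rx": 0, "ry": 0, "rz": 0, "dx": 1.5, "dy": -41, "dz": 0, "gripper": 1},
    {"rx": 0, "ry": 0, "rz": 0, "dx": 1.5, "dy": -41, "dz": 0, "gripper": 1},
    {"rx": 0, "ry": 0, "rz": 0, "dx": 0, "dy": 0, "dz": 20, "gripper": 1},
    {"rx": 0, "ry": 0, "rz": 0, "dx": 0, "dy": 0, "dz": 20, "gripper": 1},
    {"rx": 0, "ry": 0, "rz": 0, "dx": 0, "dy": 0, "dz": 20, "gripper": 1},
    {"rx": 0, "ry": 0, "rz": 0, "dx": 0, "dy": 0, "dz": 0, "gripper": 1}
  ]
}}

```text
clock: 3.72
tcp_pos: [0.527, 0.2898, 0.1915]
orientation: [3.139, -0.011, -0.005]
contact_force: [-1.4, -0.8, 0.8]
grip_width: 0.0852
gripper_force: 0.0
```

Run:
```python
from bench import r
import cv2
o=r.get_obs(); print(o["tcp_pos"],o["orientation"],o["joints"][6])
cv2.imwrite("pics/s1.png",cv2.resize(r.grab_frame("side")[60:200,190:350],(640,560),interpolation=cv2.INTER_CUBIC))
```

```text
[0.52704795 0.28982037 0.19147554] [ 3.13942075 -0.01138261 -0.00536757] -2.3480231152968134
```

View pics/s1.png

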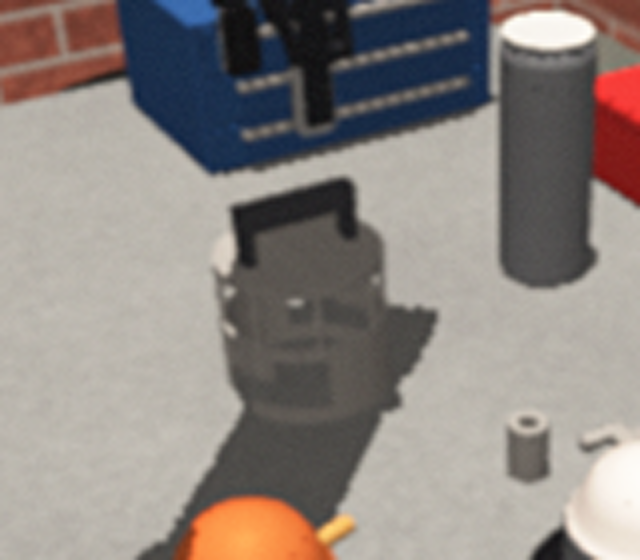

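The picture shows the fingers at about (240,40) and (315,100), on either side of the handle at (295,205), so the tool is aligned. I'll lower it and grip.

{"fn": "step_arm", "kwargs": {
  "moves": [
    {"rx": 0, "ry": 0, "rz": 0, "dx": 2, "dy": -1, "dz": 18, "gripper": 1},
    {"rx": 0, "ry": 0, "rz": 0, "dx": 0, "dy": 0, "dz": 18, "gripper": 1},
    {"rx": 0, "ry": 0, "rz": 0, "dx": 0, "dy": 0, "dz": 18, "gripper": 1},
    {"rx": 0, "ry": 0, "rz": 0, "dx": 0, "dy": 0, "dz": 16, "gripper": 1},
    {"rx": 0, "ry": 0, "rz": 0, "dx": 0, "dy": 0, "dz": 0, "gripper": 1},
    {"rx": 0, "ry": 0, "rz": 0, "dx": 0, "dy": 0, "dz": 0, "gripper": -1},
    {"rx": 0, "ry": 0, "rz": 0, "dx": 0, "dy": 0, "dz": 0, "gripper": -1},
    {"rx": 0, "ry": 0, "rz": 0, "dx": 0, "dy": 0, "dz": 0, "gripper": -1},
    {"rx": 0, "ry": 0, "rz": 0, "dx": 0, "dy": 0, "dz": 0, "gripper": -1},
    {"rx": 0, "ry": 0, "rz": 0, "dx": 0, "dy": 0, "dz": 0, "gripper": -1},
    {"rx": 0, "ry": 0, "rz": 0, "dx": 0, "dy": 0, "dz": 0, "gripper": -1}
  ],
  "grip_force": 80
}}

```text
clock: 5.15
tcp_pos: [0.5304, 0.291, 0.1236]
orientation: [3.141, -0.012, 0.0]
contact_force: [-0.5, -3.8, 5.2]
grip_width: 0.0123
gripper_force: 79.0
```

{"fn": "step_arm", "kwargs": {
  "moves": [
    {"rx": 0, "ry": 0, "rz": 0, "dx": 0, "dy": 0, "dz": -10, "gripper": -1},
    {"rx": 0, "ry": 0, "rz": 0, "dx": 0, "dy": 0, "dz": -20, "gripper": -1},
    {"rx": 0, "ry": 0, "rz": 0, "dx": 0, "dy": 0, "dz": -30, "gripper": -1},
    {"rx": 0, "ry": 0, "rz": 0, "dx": 0, "dy": 0, "dz": -30, "gripper": -1},
    {"rx": 0, "ry": 0, "rz": 0, "dx": 0, "dy": 0, "dz": -30, "gripper": -1},
    {"rx": 0, "ry": 0, "rz": 0, "dx": 0, "dy": 0, "dz": -20, "gripper": -1},
    {"rx": 0, "ry": 0, "rz": 0, "dx": 0, "dy": 0, "dz": -10, "gripper": -1},
    {"rx": 0, "ry": 0, "rz": 0, "dx": 0, "dy": 0, "dz": 0, "gripper": -1}
  ]
}}

```text
clock: 6.15
tcp_pos: [0.5302, 0.292, 0.2741]
orientation: [-3.141, 0.011, -0.002]
contact_force: [-0.4, 0.2, -4.3]
grip_width: 0.0123
gripper_force: 78.3
```

Run:
```python
from bench import r
import cv2
cv2.imwrite("pics/s2.png",r.grab_frame("side")[0:240,150:470])
o=r.get_obs(); print(o["tcp_pos"],o["orientation"],o["contact_force"],o["moment"])
```

```text
[0.52988927 0.29161214 0.27309438] [ 3.14144355e+00 -1.12329424e-02 -3.98011542e-04] [-0.40949176  0.1125965  -4.27769237] [0.00964727 0.06455806 0.01115067]
```

View pics/s2.png

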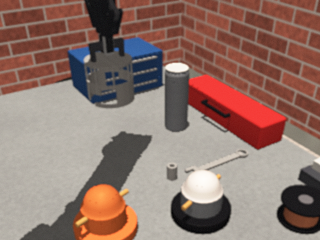

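{"fn": "step_arm", "kwargs": {
  "moves": [
    {"rx": 0, "ry": 0, "rz": 0, "dx": 4.5, "dy": 20, "dz": 0, "gripper": -1},
    {"rx": 0, "ry": 0, "rz": 0, "dx": 4.5, "dy": 32, "dz": 0, "gripper": -1},
    {"rx": 0, "ry": 0, "rz": 0, "dx": 4.5, "dy": 32, "dz": 0, "gripper": -1},
    {"rx": 0, "ry": 0, "rz": 0, "dx": 4.5, "dy": 32, "dz": 0, "gripper": -1},
    {"rx": 0, "ry": 0, "rz": 0, "dx": 4.5, "dy": 32, "dz": 0, "gripper": -1},
    {"rx": 0, "ry": 0, "rz": 0, "dx": 4.5, "dy": 32, "dz": 0, "gripper": -1},
    {"rx": 0, "ry": 0, "rz": 0, "dx": 4.5, "dy": 32, "dz": 0, "gripper": -1},
    {"rx": 0, "ry": 0, "rz": 0, "dx": 4.5, "dy": 32, "dz": 0, "gripper": -1},
    {"rx": 0, "ry": 0, "rz": 0, "dx": 4.5, "dy": 32, "dz": 0, "gripper": -1},
    {"rx": 0, "ry": 0, "rz": 0, "dx": 4.5, "dy": 16.6, "dz": 0, "gripper": -1},
    {"rx": 0, "ry": 0, "rz": -6.8, "dx": 0, "dy": 0, "dz": 0, "gripper": -1},
    {"rx": 0, "ry": 0, "rz": -6.8, "dx": 0, "dy": 0, "dz": 0, "gripper": -1},
    {"rx": 0, "ry": 0, "rz": -6.8, "dx": 0, "dy": 0, "dz": 0, "gripper": -1},
    {"rx": 0, "ry": 0, "rz": 0, "dx": 0, "dy": 0, "dz": 0, "gripper": -1},
    {"rx": 0, "ry": 0, "rz": 0, "dx": 0, "dy": 0, "dz": 0, "gripper": -1}
  ]
}}

```text
clock: 8.07
tcp_pos: [0.5729, -0.0012, 0.273]
orientation: [-3.094, -0.542, 0.001]
contact_force: [-0.7, 0.2, -4.0]
grip_width: 0.0126
gripper_force: 78.3
```

Run:
```python
from bench import r
import cv2
cv2.imwrite("pics/s3.png",cv2.resize(r.grab_frame("side")[60:260,240:460],(660,600),interpolation=cv2.INTER_CUBIC))
o=r.get_obs(); print(o["tcp_pos"],o["orientation"],o["joints"])
```

```text
[ 0.57290804 -0.00120407  0.27308327] [-3.09425812e+00 -5.42311151e-01  6.06509470e-04] [ 0.15380381  0.31197961 -0.3229757   1.76457134  0.11031529  1.08313812
 -1.43025768]
```

View pics/s3.png

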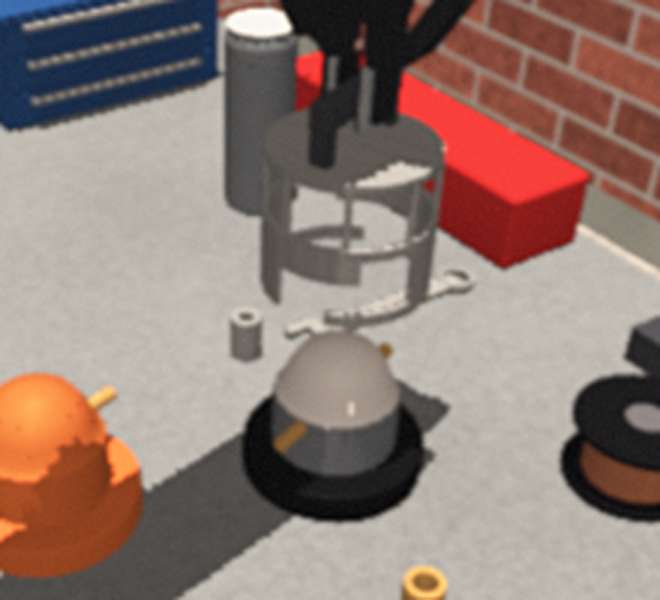

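Run:
```python
from h import *
x,y=.573,-.0011
a=np.arange(0,6.3,.02)
for z,R in((.2395,.051),(.024,.062),(.065,.042)):
    p=proj("side",np.c_[x+R*np.cos(a),y+R*np.sin(a),0*a+z]); print(z,(p.min(0)-[240,60])*3,(p.max(0)-[240,60])*3)
for s in(1,-1):
    t=np.radians(20);print((proj("side",[x+s*.064*np.cos(t),y+s*.064*np.sin(t),.059])-[240,60])*3)
```

```text
0.2395 [262.35517431 102.45128151] [445.74435583 186.42714474]
0.024 [239.73815231 376.46680442] [422.38804912 496.52640756]
0.065 [270.60401995 347.53499343] [398.6128334  427.47228722]
[[384.47382088 346.96806169]]
[[277.63081709 443.86676465]]
```

Projections of the measured poses match the picture within about 1 mm: disc from column 263 to 444, lug tips at about (277,445) and (388,348). I'll lower the guard.

{"fn": "step_arm", "kwargs": {
  "moves": [
    {"rx": 0, "ry": 0, "rz": 0, "dx": 0, "dy": 0, "dz": 14, "gripper": -1},
    {"rx": 0, "ry": 0, "rz": 0, "dx": 0, "dy": 0, "dz": 18, "gripper": -1},
    {"rx": 0, "ry": 0, "rz": 0, "dx": 0, "dy": 0, "dz": 18, "gripper": -1},
    {"rx": 0, "ry": 0, "rz": 0, "dx": 0, "dy": 0, "dz": 14, "gripper": -1},
    {"rx": 0, "ry": 0, "rz": 0, "dx": 0, "dy": 0, "dz": 10, "gripper": -1},
    {"rx": 0, "ry": 0, "rz": 0, "dx": 0, "dy": 0, "dz": 6, "gripper": -1},
    {"rx": 0, "ry": 0, "rz": 0, "dx": 0, "dy": 0, "dz": 5, "gripper": -1},
    {"rx": 0, "ry": 0, "rz": 0, "dx": 0, "dy": 0, "dz": 4, "gripper": -1},
    {"rx": 0, "ry": 0, "rz": 0, "dx": 0, "dy": 0, "dz": 0, "gripper": -1}
  ]
}}

```text
clock: 9.25
tcp_pos: [0.573, -0.0013, 0.1843]
orientation: [3.094, 0.545, -0.0]
contact_force: [0.7, 0.3, -3.8]
grip_width: 0.0122
gripper_force: 78.4
```

{"fn": "step_arm", "kwargs": {
  "moves": [
    {"rx": 0, "ry": 0, "rz": 0, "dx": 0, "dy": 0, "dz": 4, "gripper": -1},
    {"rx": 0, "ry": 0, "rz": 0, "dx": 0, "dy": 0, "dz": 4, "gripper": -1},
    {"rx": 0, "ry": 0, "rz": 0, "dx": 0, "dy": 0, "dz": 4, "gripper": -1},
    {"rx": 0, "ry": 0, "rz": 0, "dx": 0, "dy": 0, "dz": 4, "gripper": -1},
    {"rx": 0, "ry": 0, "rz": 0, "dx": 0, "dy": 0, "dz": 3.5, "gripper": -1},
    {"rx": 0, "ry": 0, "rz": 0, "dx": 0, "dy": 0, "dz": 0, "gripper": -1},
    {"rx": 0, "ry": 0, "rz": 0, "dx": 0, "dy": 0, "dz": 0, "gripper": -1}
  ]
}}

```text
clock: 10.12
tcp_pos: [0.5731, -0.0013, 0.1649]
orientation: [3.094, 0.545, 0.0]
contact_force: [-0.0, -0.9, -4.1]
grip_width: 0.0123
gripper_force: 78.4
```

{"fn": "step_arm", "kwargs": {
  "moves": [
    {"rx": 0, "ry": 0, "rz": 6, "dx": 0, "dy": 0, "dz": 0, "gripper": -1},
    {"rx": 0, "ry": 0, "rz": 6, "dx": 0, "dy": 0, "dz": 0, "gripper": -1},
    {"rx": 0, "ry": 0, "rz": 6, "dx": 0, "dy": 0, "dz": 0, "gripper": -1},
    {"rx": 0, "ry": 0, "rz": 6, "dx": 0, "dy": 0, "dz": 0, "gripper": -1},
    {"rx": 0, "ry": 0, "rz": 6, "dx": 0, "dy": 0, "dz": 0, "gripper": -1},
    {"rx": 0, "ry": 0, "rz": 6, "dx": 0, "dy": 0, "dz": 0, "gripper": -1},
    {"rx": 0, "ry": 0, "rz": 6, "dx": 0, "dy": 0, "dz": 0, "gripper": -1},
    {"rx": 0, "ry": 0, "rz": 6, "dx": 0, "dy": 0, "dz": 0, "gripper": -1},
    {"rx": 0, "ry": 0, "rz": 6, "dx": 0, "dy": 0, "dz": 0, "gripper": -1},
    {"rx": 0, "ry": 0, "rz": 6, "dx": 0, "dy": 0, "dz": 0, "gripper": -1},
    {"rx": 0, "ry": 0, "rz": 0, "dx": 0, "dy": 0, "dz": 0, "gripper": -1},
    {"rx": 0, "ry": 0, "rz": 0, "dx": 0, "dy": 0, "dz": 0, "gripper": -1}
  ]
}}

```text
clock: 11.62
tcp_pos: [0.5731, -0.0012, 0.1649]
orientation: [-2.953, 1.072, -0.0]
contact_force: [0.3, -0.1, -4.1]
grip_width: 0.0126
gripper_force: 78.3
```

{"fn": "step_arm", "kwargs": {
  "moves": [
    {"rx": 0, "ry": 0, "rz": 0, "dx": 0, "dy": 0, "dz": 4, "gripper": -1},
    {"rx": 0, "ry": 0, "rz": 0, "dx": 0, "dy": 0, "dz": 4, "gripper": -1},
    {"rx": 0, "ry": 0, "rz": 0, "dx": 0, "dy": 0, "dz": 4, "gripper": -1},
    {"rx": 0, "ry": 0, "rz": 0, "dx": 0, "dy": 0, "dz": 3, "gripper": -1},
    {"rx": 0, "ry": 0, "rz": 0, "dx": 0, "dy": 0, "dz": 1, "gripper": -1},
    {"rx": 0, "ry": 0, "rz": 0, "dx": 0, "dy": 0, "dz": 0, "gripper": -1},
    {"rx": 0, "ry": 0, "rz": 0, "dx": 0, "dy": 0, "dz": 0, "gripper": -1}
  ]
}}

```text
clock: 12.5
tcp_pos: [0.5731, -0.0013, 0.149]
orientation: [-2.952, 1.075, -0.0]
contact_force: [0.2, 0.2, -4.7]
grip_width: 0.0123
gripper_force: 78.4
```

{"fn": "step_arm", "kwargs": {
  "moves": [
    {"rx": 0, "ry": 0, "rz": 0, "dx": 0, "dy": 0, "dz": 1, "gripper": -1},
    {"rx": 0, "ry": 0, "rz": 0, "dx": 0, "dy": 0, "dz": 0, "gripper": 0.5},
    {"rx": 0, "ry": 0, "rz": 0, "dx": 0, "dy": 0, "dz": 0, "gripper": 0.5},
    {"rx": 0, "ry": 0, "rz": 0, "dx": 0, "dy": 0, "dz": 0, "gripper": 0.5},
    {"rx": 0, "ry": 0, "rz": 0, "dx": 0, "dy": 0, "dz": 0, "gripper": 0.5},
    {"rx": 0, "ry": 0, "rz": 0, "dx": 0, "dy": 0, "dz": 0, "gripper": 0.5},
    {"rx": 0, "ry": 0, "rz": 0, "dx": 0, "dy": 0, "dz": -10, "gripper": 0.5},
    {"rx": 0, "ry": 0, "rz": 0, "dx": 0, "dy": 0, "dz": -20, "gripper": 0.5},
    {"rx": 0, "ry": 0, "rz": 0, "dx": 0, "dy": 0, "dz": -40, "gripper": 0.5},
    {"rx": 0, "ry": 0, "rz": 0, "dx": 0, "dy": 0, "dz": -40, "gripper": 0.5},
    {"rx": 0, "ry": 0, "rz": 0, "dx": 0, "dy": 0, "dz": -30, "gripper": 0.5},
    {"rx": 0, "ry": 0, "rz": 0, "dx": 0, "dy": 0, "dz": 0, "gripper": 0.5}
  ]
}}

```text
clock: 14.0
tcp_pos: [0.5745, -0.0011, 0.2913]
orientation: [-2.949, 1.074, -0.009]
contact_force: [-0.4, -0.6, 0.1]
grip_width: 0.0639
gripper_force: 0.0
```

Run:
```python
from h import *
f=r.grab_frame("side")
x,y=.573,-.0011;a=np.arange(0,6.3,.02)
for z,R in((.114,.051),(.024,.051)):
    p=proj("side",np.c_[x+R*np.cos(a),y+R*np.sin(a),0*a+z]); print(z,(p.min(0)-[240,60])*3,(p.max(0)-[240,60])*3)
t=np.radians(-40)
for s in(1,-1): print((proj("side",[x+s*.038*np.cos(t),y+s*.038*np.sin(t),.15])-[240,60])*3)
cv2.imwrite("pics/s4.png",cv2.resize(f[60:260,240:460],(660,600),interpolation=cv2.INTER_CUBIC))
```

```text
0.114 [258.28140459 280.27495397] [420.72148485 375.01045068]
0.024 [255.88566517 385.96835052] [406.03490964 484.60310135]
[[405.70473263 281.47443121]]
[[280.94138453 272.28798827]]
```

View pics/s4.png

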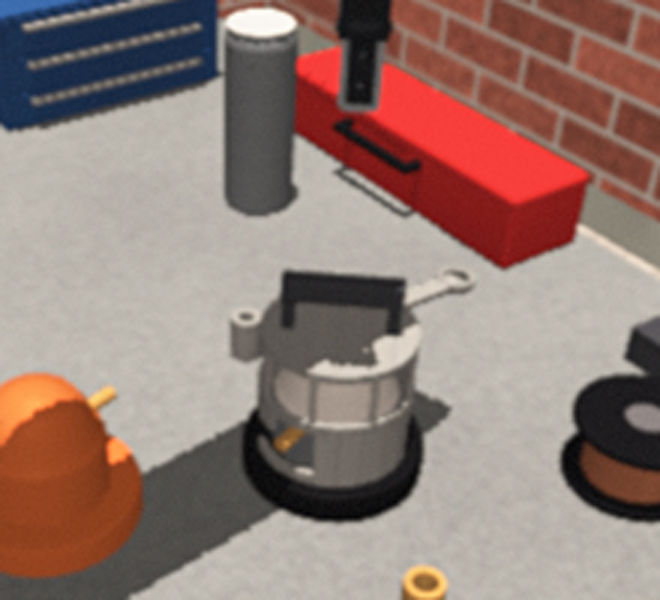

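The guard sits on the base: disc from column 260 to 420, bar ends at about (283,275) and (405,281), as predicted. The lug is in the notch at (288,440), and the gripper is clear.

```bash
python3 -c "
from bench import r
print(r.hand_in())"
```

```text
the job is handed in; nothing more can be done
None
```

The wide guard is on the workshop lamp, twisted 60° clockwise and sitting on the base with the visible lug in its notch and the gripper clear; I handed the job in at about 14 s, and no verdict was returned.

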